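# Put the condiment caddy in order for the table

## Robot

A 6-joint arm with a two-finger parallel gripper is mounted at the origin on a cart in front of the work surface, level with it; the furniture and walls round the work are solid. World frame = base frame: x ahead of the robot, y to its left, z up, the work surface at z = 0. Lengths are in m, angles in rad, forces in N, time in s.
With the tool pointing down it reaches from about 0.275 to 0.875 m from the base axis. Payload 12.5 kg.
Tool frame: the origin (TCP) lies on the centre line of the jaws, within the pads' length; the fingertips stand r.finger_overhang ahead of it and the grasp point (between the pads) lies 3 mm ahead of it (r.finger_overhang is the distance from the TCP to the fingertips, in m); z points along the fingers, y is the line along which they close (so a half turn about z gives the same grasp; the last joint's range is limited). The gripper opens to 85 mm and grips with 20 to 120 N. Pads are 22 mm wide; open, the fingers measure 114 mm over their backs; the gripper's body (76 mm by 85 mm) begins 54 mm behind the grasp point. The pads swing forward as they close: fully open they stand 13 mm farther back than shut.
Start: joints at [-1.392, 0.351, 1.652, -0, 1.139, -0.085], TCP at [0.143, -0.531, 0.253] pointing down, gripper open.
Joint ranges: [-2.75, 2.75], [-0.79, 2.1], [0.01, 2.65], [-1.57, 4.71], [0.07, 3.14], [-2.87, 2.87]. Speed limits (rad/s): [2.22, 2.22, 2.79, 3.14, 3.14, 3.14].

## Interface

Orientations are given as a unit quaternion [x, y, z, w].
In Python, from cell import r, optics gives the robot as it stands. The module is installed in compiled form; this text tells all that it offers. Calls block until the motion is done:
- r.move_to(position, orientation): joint-space move of the TCP to a pose.
- r.move_linear(position, rot=None, vel=0.15): straight line of the TCP; rot=None keeps the orientation; vel is the mean speed in m/s.
- r.set_joints(angles): joint-space move.
- r.set_gripper(opening, squeeze=None): opening from 0.0 (shut) to 1.0 (fully open); squeeze is the grip in N (None keeps the last); returns when the fingers have stopped.
- r.sleep(seconds).
- r.inverse_kinematics(position, orientation): joint angles nearest the present ones, or None.
- optics.get_image(name): name is "scene" or "top" or "wrist"; returns a dict with "pixels" (480x640x3 uint8, red, green, blue), "depth" (480x640 float32, m along the optical axis (not along the pixel's ray), 0 where there is no reading), "fx", "fy", "cx", "cy" (pixels), "camera_from_world" (4x4, takes a point from world to camera coordinates); the wrist camera has in their place "mount" (4x4, takes a point from camera to tool coordinates, whose origin is the TCP and whose axes are the flange's). Camera axes: x right, y down, z forward; pixel columns grow to the right and rows downward; lengths in m; the calibration is good to about 2 mm. A picture is of the moment at which its call begins: read the wrist's pose just before it.
A pose or a line that the arm cannot do raises r.PlanningError and nothing moves.
- r.hand_in(): hands the job in; it is judged then, once.
Readings, each from a call of its own:
- r.current_t(): time.
- r.current_q(): joint angles.
- r.current_qvel(): joint speeds.
- r.current_effort(): joint torques, N m.
- r.current_tool_pos(): TCP position.
- r.current_ee_rot(): TCP orientation.
- r.current_contact_force(): force on the tool from outside, world axes, zero at the start.
- r.current_torque(): the same for the moment, N m.
- r.current_opening(): opening from 0.0 (shut) to 1.0 (fully open).
- r.current_finger_force(): force on a finger pad.
Only numpy, scipy, OpenCV 4.12 (cv2) and the standard library are available. Lean on these libraries where they do the work, as an engineer would, in place of code of your own. Each camera call takes 0.05 s, during which the arm holds its last target. There are 200 camera calls.

## Task

Put the wooden condiment caddy in order for the table, everything standing upright on the bottom of its well: the brown pepper mill in the wide well beside the cream canister, the salt shaker in the small back well at the pepper mill's end, the chilli jar (brown-orange label) in the small back well at the canister's end, and the herb jar (blue label) between salt and chilli. The salt is standing in the pepper mill's well and the chilli in the herb jar's, so each has to move out of the way first. Leave the canister, the lemon and the garlic where they are.

Things in the scene. Friction and masses are not known exactly. Their poses are not given: they have to be found in the camera images.
- caddy: beech block 166 (x) x 222 (y) x 41 mm, fixed. Origin: centre of underside, z 0; x points away from the robot, y left (yaw to 0.15). Round wells, floor 15 mm above origin, 26 deep, 3 mm chamfer; centres (x, y) mm: wide, 74 bore, front row (-36, +-52); small, 55 bore, back row (35, 74), (35, 0), (35, -74). Mill and canister fit only the wide ones. Cupboards overhang from z 0.47 m up beyond x 0.53 m.
- canister: cream-coloured canister with a wooden lid and a small round wooden knob, 70 mm across, 120 mm high, 0.25 kg, lid fast; at the start it already stands in one of the two wide front wells (left or right by chance) and stays there. Origin: centre of its underside, z up its axis.
- pepper_mill: turned brown wooden pepper mill, 190 mm high: foot 58 mm across, round head about 50 mm across from 138 to 179 mm above its foot, small metal knob on top; about 0.18 kg. The head does not turn or come off: grip it there. Stands on the worktop right of the caddy. Origin: centre of its underside, z up its axis; its yaw does not matter.
- salt_shaker: salt shaker, clear with white salt and a grey domed top, 90 mm high: body 44 mm across up to 74 mm, top 34 mm across above that; about 0.1 kg. At the start it stands in the wide front well that the canister does not occupy. Origin: centre of its underside, z up its axis; its yaw does not matter.
- chilli_jar: glass spice jar with brown-orange label and red cap with a small yellowish patch on top, 106 mm high, glass 42 mm and cap (from 85 mm up) 45 mm across, cap fast; about 0.11 kg. At the start it stands in the middle back well. Origin: centre of its underside, z up its axis; its yaw does not matter.
- herb_jar: glass spice jar with dark-blue label and red cap with a dark-blue patch on top, 109 mm high, glass 42 mm and cap (from 88 mm up) 44 mm across, cap fast; about 0.11 kg. Stands on the worktop right of the caddy. Origin: centre of its underside, z up its axis; its yaw does not matter.
- garlic: whole garlic bulb, 53 mm across and high, on the worktop right of the caddy; a bystander, leave it. Origin: under its middle.
- lemon: yellow lemon, lying, 78 x 55 x 56 mm, on the worktop right of the caddy; a bystander, leave it. Origin: under its middle, x along its length.
Things that resemble listed ones, but are neither listed nor needed, are in the scene too. What is shaped like the salt_shaker but pink is not meant.

How it is judged:
At the end, for the whole second after the job is handed in: Front row: canister in its own well, pepper mill in the other. Back row: salt at the mill's end, chilli at the canister's end, herb jar between. Each within 15 mm of its well's centre in the caddy's x and y, foot within 6 mm of the well's floor, upright to 0.1 rad, released, at rest (((x of canister in the frame of caddy between -0.051 and -0.021 m and y of canister in the frame of caddy between -0.067 and -0.037 m and x of pepper_mill in the frame of caddy between -0.051 and -0.021 m and y of pepper_mill in the frame of caddy between 0.037 and 0.067 m and x of salt_shaker in the frame of caddy between 0.02 and 0.05 m and y of salt_shaker in the frame of caddy between 0.059 and 0.089 m and x of herb_jar in the frame of caddy between 0.02 and 0.05 m and y of herb_jar in the frame of caddy between -0.015 and 0.015 m and x of chilli_jar in the frame of caddy between 0.02 and 0.05 m and y of chilli_jar in the frame of caddy between -0.089 and -0.059 m) or (x of canister in the frame of caddy between -0.051 and -0.021 m and y of canister in the frame of caddy between 0.037 and 0.067 m and x of pepper_mill in the frame of caddy between -0.051 and -0.021 m and y of pepper_mill in the frame of caddy between -0.067 and -0.037 m and x of salt_shaker in the frame of caddy between 0.02 and 0.05 m and y of salt_shaker in the frame of caddy between -0.089 and -0.059 m and x of herb_jar in the frame of caddy between 0.02 and 0.05 m and y of herb_jar in the frame of caddy between -0.015 and 0.015 m and x of chilli_jar in the frame of caddy between 0.02 and 0.05 m and y of chilli_jar in the frame of caddy between 0.059 and 0.089 m)) and z of each of pepper_mill, salt_shaker, herb_jar, chilli_jar, canister in the frame of caddy below 0.021 m and angle between each of pepper_mill, salt_shaker, herb_jar, chilli_jar, canister's own z axis and vertical below 0.1 rad and linear speed of each of pepper_mill, salt_shaker, herb_jar, chilli_jar, canister below 0.03 m/s and angular speed of each of pepper_mill, salt_shaker, herb_jar, chilli_jar, canister below 0.3 rad/s); the robot touches nothing.
It fails at once if the canister is shoved, lifted or tipped out of its place (over 25 mm) (distance of canister from where it was at the start of the episode above 0.025 m or angle between canister's own z axis and vertical above 0.3 rad).
It fails at once if the garlic or the lemon is moved (over 40 mm) (distance of any of garlic, lemon from where it was at the start of the episode above 0.04 m).
It also fails if it takes over 106 s, if anything falls off the work surface, if the arm or the gripper's body presses on something with over 40 N, if the wrist force passes 120 N, or if a joint passes its speed limit or range.

## Working session

There is one attempt and no reset: what is moved stays moved. The work goes in short steps, each a Python script; the robot and the scene stay as the last script left them, time stands still between calls to the robot, and variables do not carry over. Pictures are saved under pics/ and viewed, at most 14 in all, crops included, and the job is handed in when it is done.

```bash
mkdir -p pics
python3 - <<'E'
from cell import r, optics
import cv2,pickle
d={}
for n in("scene","top"):
    im=optics.get_image(n);d[n]=im
    cv2.imwrite(f"pics/{n}0.png",im["pixels"][:,:,::-1])
    print(n,im["fx"],im["cx"],im["cy"],im["camera_from_world"].round(3).tolist(),(im["depth"]>0).mean())
pickle.dump(d,open("v0.pkl","wb"))
print(r.finger_overhang,r.current_t(),r.current_ee_rot(),r.current_opening())
E
```

```text
scene 599.7760224738952 317.42104059134823 244.75482039041006 [[-0.591, -0.807, 0.018, 0.212], [-0.637, 0.453, -0.623, 0.33], [0.495, -0.38, -0.782, 1.003], [0.0, 0.0, 0.0, 1.0]] 0.9958463541666667
top 438.1957094545099 312.9581704876595 233.68529213240453 [[0.016, -1.0, -0.008, -0.06], [-0.996, -0.015, -0.086, 0.449], [0.086, 0.009, -0.996, 0.891], [0.0, 0.0, 0.0, 1.0]] 0.9962272135416667
0.022 0.1 [ 9.91315598e-01  1.31503429e-01 -2.73202574e-05 -4.83176399e-04] 1.0026902105593423
```

View pics/scene0.png

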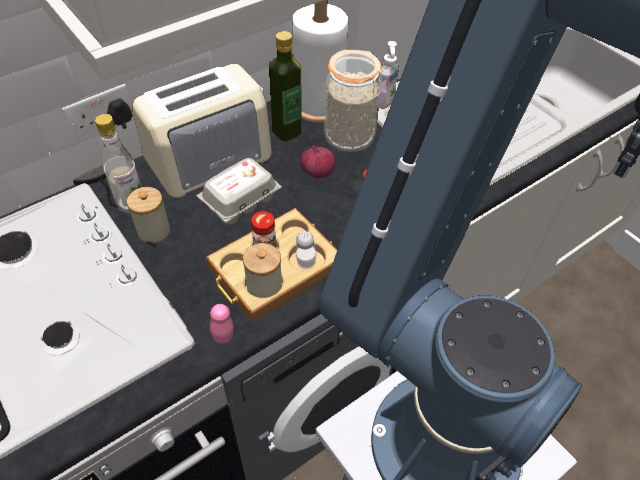

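View pics/top0.png

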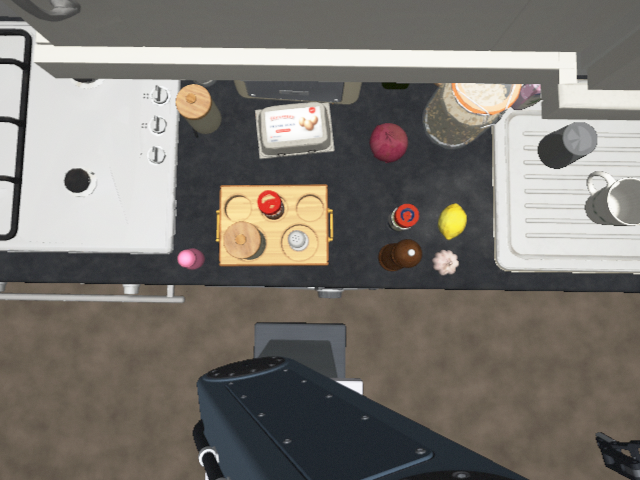

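The top view shows:
- The canister at (242,240), so it is in the left front well.
- The salt at (297,240) and the chilli at (271,204).
- The herb jar at (405,216), the mill at (400,254), the lemon at (453,221) and the garlic at (446,262).
- Decoys: a pink shaker at (190,258), and a second canister outside the caddy at (197,103).

Next I get coarse positions, then wrist views.

```bash
cat > h.py <<'E'
import numpy as np,cv2,pickle
from scipy.spatial.transform import Rotation as R
from cell import r, optics
def shot(name):
    if name=="wrist":
        p,q=np.array(r.current_tool_pos()),r.current_ee_rot()
        im=optics.get_image(name); T=np.eye(4);T[:3,:3]=R.from_quat(q).as_matrix();T[:3,3]=p
        im["wfc"]=T@im["mount"]
    else:
        im=optics.get_image(name); im["wfc"]=np.linalg.inv(im["camera_from_world"])
    return im
def ray(im,uv):
    d=im["wfc"][:3,:3]@np.array([(uv[0]-im["cx"])/im["fx"],(uv[1]-im["cy"])/im["fy"],1.])
    return im["wfc"][:3,3],d
def onplane(im,uv,z):
    o,d=ray(im,uv); return o+d*(z-o[2])/d[2]
def cross(obs):
    "least-squares point nearest several rays; returns point, rms miss"
    A=np.zeros((3,3));b=np.zeros(3);L=[]
    for im,uv in obs:
        o,d=ray(im,uv);d=d/np.linalg.norm(d);P=np.eye(3)-np.outer(d,d);A+=P;b+=P@o;L.append((P,o))
    x=np.linalg.solve(A,b); return x,np.sqrt(np.mean([np.sum((P@(x-o))**2) for P,o in L]))
def down(yaw): # tool down, closing axis (tool y) rotated by yaw from world y
    return (R.from_euler('z',yaw)*R.from_quat([1,0,0,0])).as_quat()
E
python3 - <<'E'
from h import *
d=pickle.load(open("v0.pkl","rb"));im=d["top"];im["wfc"]=np.linalg.inv(im["camera_from_world"])
for n,uv,z in [("can",(242,236),.13),("salt",(297,239),.1),("chilli",(270,201),.12),("herb",(406,215),.109),("mill",(412,253),.185),("lemon",(453,221),.03),("garlic",(446,262),.03),("c00",(220,185),.041),("c01",(327,185),.041),("c10",(220,264),.041),("c11",(328,265),.041)]:
    print(n,onplane(im,uv,z).round(3))
w=optics.get_image("wrist");print(w["mount"].round(3).tolist(),w["fx"])
print(R.from_quat(r.current_ee_rot()).as_matrix().round(2).tolist())
for p in [(.43,.1,.36),(.40,.02,.36),(.40,-.2,.36),(.37,-.2,.4),(.44,-.2,.4)]:
    for y in (0,np.pi): 
        q=r.inverse_kinematics(p,down(y)); print(p,y,None if q is None else np.round(q,2))
E
```

```text
can [0.434 0.076 0.13 ]
salt [ 0.433 -0.023  0.1  ]
chilli [0.501 0.027 0.12 ]
herb [ 0.48  -0.227  0.109]
mill [ 0.406 -0.222  0.185]
lemon [ 0.48 -0.34  0.03]
garlic [ 0.396 -0.324  0.03 ]
c00 [0.545 0.139 0.041]
c01 [ 0.549 -0.08   0.041]
c10 [0.384 0.134 0.041]
c11 [ 0.385 -0.084  0.041]
[[0.001, -0.957, -0.29, 0.074], [1.0, 0.001, -0.0, -0.0], [0.0, -0.29, 0.957, -0.121], [0.0, 0.0, 0.0, 1.0]] 405.47515263001355
[[0.97, 0.26, -0.0], [0.26, -0.97, 0.0], [0.0, -0.0, -1.0]]
(0.43, 0.1, 0.36) 0 [ 0.12  0.05  1.76 -0.    1.33  1.69]
(0.43, 0.1, 0.36) 3.141592653589793 [ 0.12  0.05  1.76 -0.    1.33 -1.45]
(0.4, 0.02, 0.36) 0 [-0.07 -0.04  1.85 -0.    1.33  1.5 ]
(0.4, 0.02, 0.36) 3.141592653589793 [-0.07 -0.04  1.85 -0.    1.33 -1.64]
(0.4, -0.2, 0.36) 0 [-0.57  0.06  1.75 -0.    1.33  1.  ]
(0.4, -0.2, 0.36) 3.141592653589793 [-0.57  0.06  1.75 -0.    1.33 -2.14]
(0.37, -0.2, 0.4) 0 [-0.61 -0.02  1.73 -0.    1.43  0.96]
(0.37, -0.2, 0.4) 3.141592653589793 [-0.61 -0.02  1.73 -0.    1.43 -2.18]
(0.44, -0.2, 0.4) 0 [-0.52  0.11  1.6  -0.    1.43  1.05]
(0.44, -0.2, 0.4) 3.141592653589793 [-0.52  0.11  1.6  -0.    1.43 -2.09]
```

Run:
```python
from h import *
L=[]
for i,y in enumerate((-.15,.0)):
    r.move_to([.40,y,.34],down(np.pi)); im=shot("wrist");L.append(im)
    cv2.imwrite(f"pics/w{i}.png",im["pixels"][:,:,::-1])
for n in("scene","top"): 
    L.append(shot(n)); cv2.imwrite(f"pics/{n}1.png",L[-1]["pixels"][:,:,::-1])
pickle.dump(L,open("v1.pkl","wb")); print(r.current_t())
```

```text
2.7083
```

View pics/w0.png

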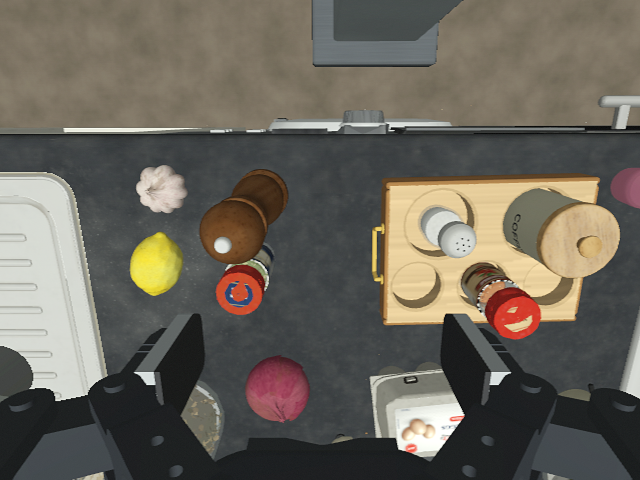

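View pics/w1.png

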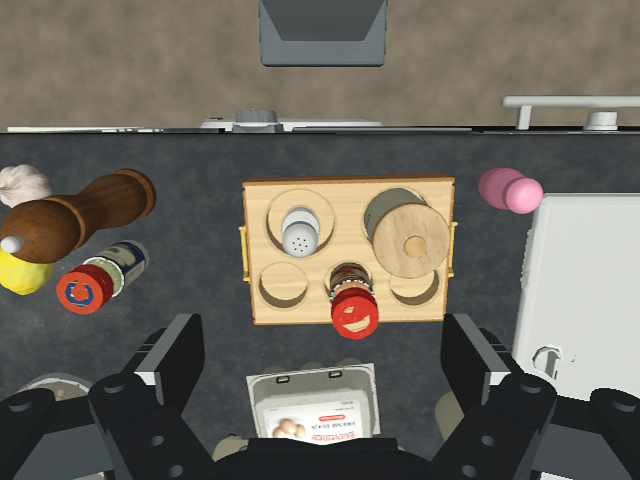

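Both views show the same layout (w0, then w1):
- Salt (459,238) and (299,238).
- Chilli cap, yellowish patch: (513,314) and (355,315).
- Herb cap, blue patch: (240,290) and (83,287).
- Mill knob (222,245) and (10,245).
- Canister (579,240) and (410,240).

The two back corner wells are empty. The pink shaker at (515,190) in w1 is the decoy. Next I measure by masks and ray crossing.

```bash
cat > m.py <<'E'
from h import *
from scipy.optimize import least_squares
def arc(im,mask,roi):
    "centre/radius px of the top disc: circle fit to hull points on the side away from the nadir"
    x0,y0,x1,y1=roi; m=np.zeros(mask.shape,np.uint8); m[y0:y1,x0:x1]=mask[y0:y1,x0:x1]*255
    m=cv2.morphologyEx(m,cv2.MORPH_OPEN,np.ones((3,3)))
    c=max(cv2.findContours(m,cv2.RETR_EXTERNAL,cv2.CHAIN_APPROX_NONE)[0],key=cv2.contourArea)
    h=np.zeros_like(m);cv2.fillConvexPoly(h,cv2.convexHull(c),255)
    p=max(cv2.findContours(h,0,cv2.CHAIN_APPROX_NONE)[0],key=len)[:,0].astype(float)
    dn=im["wfc"][:3,:3].T@[0,0,-1.]; nad=np.array([im["cx"]+im["fx"]*dn[0]/dn[2],im["cy"]+im["fy"]*dn[1]/dn[2]])
    ctr=p.mean(0); 
    for _ in range(5):
        q=p[(p-ctr)@(ctr-nad)>0]
        s=least_squares(lambda v:np.hypot(*(q-v[:2]).T)-v[2],[*ctr,20],loss="soft_l1").x; ctr=s[:2]
    return s
def hsv(im): return cv2.cvtColor(im["pixels"],cv2.COLOR_RGB2HSV).astype(int)
def red(im): H=hsv(im);return ((H[...,0]<9)|(H[...,0]>172))&(H[...,1]>170)&(H[...,2]>90)
def grey(im): H=hsv(im);return (H[...,1]<55)&(H[...,2]>70)
def brown(im): H=hsv(im);return (H[...,0]>3)&(H[...,0]<20)&(H[...,1]>90)&(H[...,2]>30)&(H[...,2]<160)
E
python3 - <<'E'
from m import *
w0,w1,sc,tp=pickle.load(open("v1.pkl","rb"))
vis=[w0["pixels"].copy(),w1["pixels"].copy()]
for n,f,rs in [("chilli",red,((470,270,560,350),(320,275,400,350))),("herb",red,((205,255,275,325),(45,250,125,325))),
   ("salt",grey,((410,195,485,265),(270,195,330,265)))]:
    o=[]
    for k,(im,ro) in enumerate(zip((w0,w1),rs)):
        s=arc(im,f(im),ro);o.append((im,s[:2]));print(n,k,s.round(1))
        cv2.circle(vis[k],tuple(int(v) for v in s[:2]),int(s[2]),(0,255,0),1)
    x,e=cross(o);print("  ",x.round(4),round(e,4))
s=arc(w0,brown(w0),(190,165,295,275));print("mill head",s.round(1),onplane(w0,s[:2],.158).round(4)); cv2.circle(vis[0],tuple(int(v) for v in s[:2]),int(s[2]),(0,255,0),1)
print("knob",cross([(w0,(222,245)),(w1,(10,245))]))
# caddy edges in w1
def edges(im,k):
    H=hsv(im);b=((H[...,0]>8)&(H[...,0]<28)&(H[...,1]>50)&(H[...,2]>150))
    return b
b=edges(w1,1)
L=[];Rr=[];F=[];B=[]
for v in list(range(190,222))+list(range(292,316)):
    u=np.where(b[v,230:470])[0]+230; L.append((u.min(),v));Rr.append((u.max(),v))
for u in list(range(256,325))+list(range(385,440)):
    v=np.where(b[170:340,u])[0]+170; B.append((u,v.max()))
    if u<350 : F.append((u,v.min()))
def line(p): 
    vx,vy,x,y=cv2.fitLine(np.array(p,np.float32),cv2.DIST_HUBER,0,.01,.01)[:,0]; return np.cross([x,y,1],[x+vx,y+vy,1])
def X(a,b): c=np.cross(a,b);return c[:2]/c[2]
L,Rr,F,B=map(line,(L,Rr,F,B)); C=[X(L,F),X(Rr,F),X(Rr,B),X(L,B)]
for c in C: print("corner",c.round(1),onplane(w1,c,.041).round(4)); cv2.circle(vis[1],tuple(int(v) for v in c),3,(255,0,255),1)
P=np.array([onplane(w1,c,.041) for c in C]);print("centre",P.mean(0).round(4),[np.linalg.norm(P[i]-P[i-1]).round(4) for i in range(4)])
a=cv2.resize(vis[1][165:345,235:465],None,fx=2.2,fy=2.2,interpolation=3)
c=cv2.resize(vis[0][165:345,180:300],None,fx=2.2,fy=2.2,interpolation=3)
cv2.imwrite("pics/crop1.png",np.hstack([c,a])[:,:,::-1])
E
```

```text
chilli 0 [515.3 314.6  24. ]
chilli 1 [354.7 315.6  23. ]
   [0.5001 0.0307 0.1169] 0.0005
herb 0 [239.4 291.   23.1]
herb 1 [ 81.2 289.6  23.8]
   [ 0.48   -0.2286  0.105 ] 0.0004
salt 0 [457.  238.9  18.5]
salt 1 [299.8 239.3  18.1]
   [ 0.4343 -0.0212  0.0886] 0.0003
mill head [232.4 230.8  32.9] [ 0.4071 -0.2192  0.158 ]
knob (array([ 0.41019555, -0.2208759 ,  0.18604337]), np.float64(0.0002749212122121967))
corner [242.4 182.4] [ 0.3872 -0.0823  0.041 ]
corner [454.  178.1] [0.3827 0.136  0.041 ]
corner [444.1 319.8] [0.5444 0.1401 0.041 ]
corner [253.7 324.1] [ 0.5502 -0.0785  0.041 ]
centre [0.4661 0.0288 0.041 ] [np.float64(0.163), np.float64(0.2184), np.float64(0.1618), np.float64(0.2187)]
```

View pics/crop1.png

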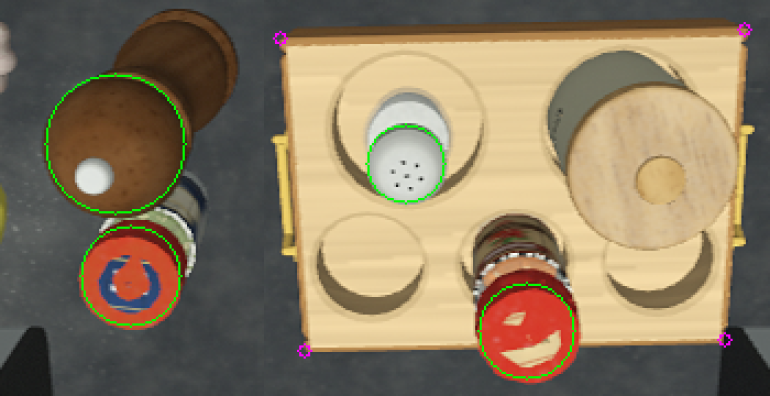

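The crop confirms the targets. Chilli has the yellow patch, herb the dark-blue patch, the salt has a grey dome, and the fits sit on the objects. 

The order will be chilli, salt, mill, herb. The mill goes before the herb because it stands too close to it for the gripper body. I'll check the rim height from two views, then move the chilli.

```bash
cat > act.py <<'E'
from m import *
YAW=.024; C=np.array([.4661,.0288])
def well(x,y): return C+R.from_euler('z',YAW).as_matrix()[:2,:2]@[x,y]
def pick(xy,ztcp,zup,yaw,opening=.74,squeeze=40):
    r.set_gripper(opening)
    r.move_to([*xy,zup],down(yaw)); r.move_linear([*xy,ztcp],vel=.12)
    r.set_gripper(0.,squeeze); print("grip",round(r.current_opening(),3),np.round(r.current_finger_force(),1),r.current_t())
    r.move_linear([*xy,zup],vel=.15); print("lift",round(r.current_opening(),3),np.round(r.current_contact_force(),1))
def place(xy,ztcp,zup,yaw,opening=.66):
    r.move_linear([*xy,zup],down(yaw),vel=.15)
    r.move_linear([*xy,ztcp+.015],vel=.1); print("pre",np.round(r.current_contact_force(),1))
    r.move_linear([*xy,ztcp],vel=.04); print("down",np.round(r.current_contact_force(),1),np.round(r.current_tool_pos(),4))
def free(zup,opening=.66):
    r.set_gripper(opening); p=r.current_tool_pos(); r.move_linear([p[0],p[1],zup],vel=.2); print("t",r.current_t())
E
python3 - <<'E'
from act import *
w0,w1,sc,tp=pickle.load(open("v1.pkl","rb"))
def corner(im,us,vs,ends):
    H=hsv(im);b=((H[...,0]>8)&(H[...,0]<28)&(H[...,1]>50)&(H[...,2]>150))
    L=[(np.where(b[v,us[0]:us[1]])[0].min()+us[0],v) for v in vs]
    B=[(u,np.where(b[250:345,u])[0].max()+250) for u in ends]
    l=[]
    for p in (L,B):
        vx,vy,x,y=cv2.fitLine(np.array(p,np.float32),cv2.DIST_HUBER,0,.01,.01)[:,0];l.append(np.cross([x,y,1],[x+vx,y+vy,1]))
    c=np.cross(*l);return c[:2]/c[2]
a=corner(w0,(375,480),list(range(190,222))+list(range(292,316)),range(395,455)); b=corner(w1,(235,330),list(range(190,222))+list(range(292,316)),range(258,325))
print(a,b,cross([(w0,a),(w1,b)]))
q=[.5001,.0305];pick(q,.113,.19,YAW)
t=well(.035,.074);print(t);place(t,.114,.19,YAW)
E
```

```text
[383.57941741 326.09144713] [253.67322484 324.08760154] (array([ 0.55234492, -0.07900176,  0.0388877 ]), np.float64(0.0009594004279770314))
grip 0.508 40.3 6.8667
lift 0.506 [-0.1 -0.4 -1.7]
[0.49931409 0.10361861]
pre [ 0.1  0.3 -0.2]
down [-0.8  0.1  4.9] [0.4994 0.1036 0.114 ]
```

The rim measures 0.039 m, which agrees with the text, and the chilli touched down with 5 N. I'll release it and do the salt.

Run:
```python
from act import *
free(.2)
pick([.4343,-.0212],.077,.19,YAW)
t=well(.035,-.074);print(t);place(t,.0775,.19,YAW)
```

```text
t 10.3167
grip 0.428 37.9 12.625
lift 0.427 [-0.1  0.6 -1.5]
[ 0.50286575 -0.04433877]
pre [ 0.5 -0.1 -0.6]
down [-1.5 -1.9  4.9] [ 0.5031 -0.0445  0.0776]
```

Run:
```python
from act import *
free(.24)
r.move_to([.44,-.08,.32],down(0)); im=shot("wrist"); pickle.dump(im,open("v2.pkl","wb"))
cv2.imwrite("pics/w2.png",im["pixels"][:,:,::-1]); print(r.current_t())
```

```text
t 17.1083
17.6667
```

View pics/w2.png

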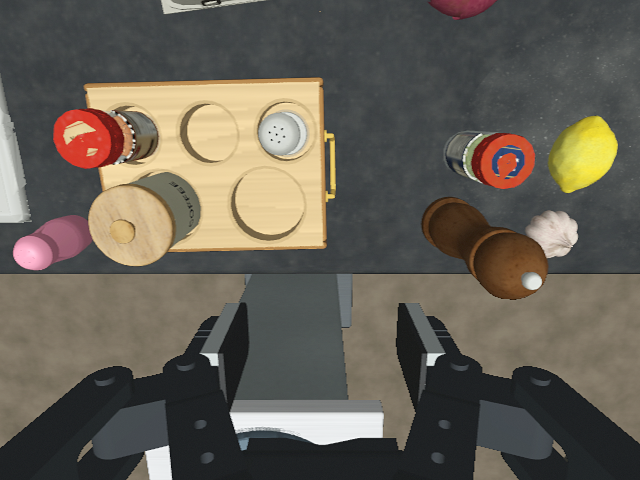

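In w2 the salt (285,133) and the chilli (90,138) stand upright in their wells, and the middle back well and the right front well are empty. I'll re-measure the mill and the free wide well from this view, then move the mill.

Run:
```python
from act import *
w0=pickle.load(open("v1.pkl","rb"))[0]; w2=pickle.load(open("v2.pkl","rb"))
s0=arc(w0,brown(w0),(190,165,295,275)); s2=arc(w2,brown(w2),(415,190,548,302))
h,e=cross([(w0,s0[:2]),(w2,s2[:2])]); k,ek=cross([(w0,(222,245)),(w2,(532,281))])
print(s2.round(1),h.round(4),e.round(4),k.round(4),ek.round(4))
print("well seen",onplane(w2,(268,203),.041).round(4),well(-.036,-.052).round(4))
m=(h[:2]+k[:2])/2
if np.linalg.norm(m-[.4085,-.22])<.006:
    pick(m,.161,.24,YAW,opening=.85); t=well(-.036,-.052); place(t,.1765,.26,YAW)
```

```text
[512.9 265.7  33.8] [ 0.4089 -0.2215  0.1536] 0.0014 [ 0.41   -0.221   0.1859] 0.0001
well seen [ 0.4348 -0.0257  0.041 ] [ 0.4314 -0.024 ]
grip 0.557 40.2 19.85
lift 0.552 [-0.8  0.9 -1.9]
pre [-0.2 -0.3 -1.9]
down [-0.3  0.2 10.1] [ 0.4321 -0.0241  0.1771]
```

Run:
```python
from act import *
free(.28,.8)
y=YAW+.63
pick([.48,-.2286],.098,.26,y,opening=.72); t=well(.035,0); place(t,.1135,.26,y)
```

```text
t 24.375
grip 0.499 39.7 27.3583
lift 0.499 [-0.6  0.1 -1. ]
pre [ 0.1 -0.3 -1.6]
down [-2.1  0.1  6.3] [0.5013 0.0297 0.1136]
```

Run:
```python
from act import *
free(.28,.62)
L=[]
for i,y in enumerate((-.02,-.12)):
    r.move_to([.42,y,.36],down(np.pi)); im=shot("wrist"); L.append(im)
    cv2.imwrite(f"pics/w{3+i}.png",im["pixels"][:,:,::-1])
pickle.dump(L,open("v3.pkl","wb")); print(r.current_t())
```

```text
t 33.7083
36.5167
```

View pics/w3.png

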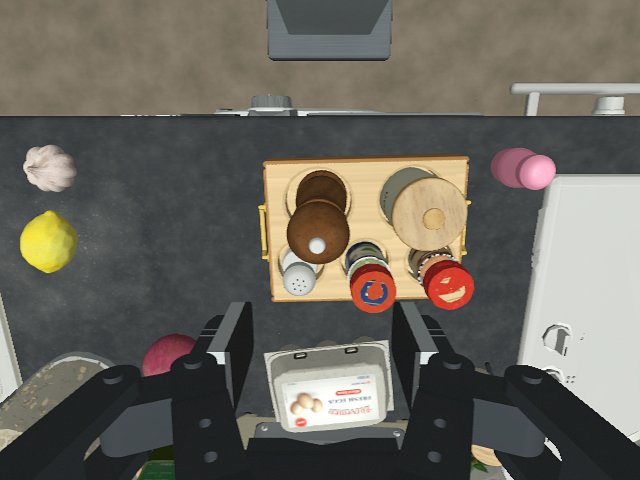

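View pics/w4.png

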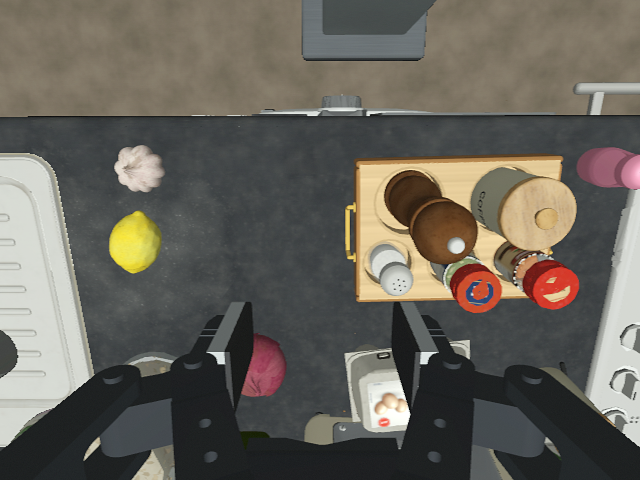

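All five stand in their wells: mill knob at (317,246) in w3, salt (299,279), herb (373,287) and chilli (448,285). I'll check heights and positions from the two views.

Run:
```python
from act import *
w3,w4=pickle.load(open("v3.pkl","rb"))
ri=R.from_euler('z',-YAW).as_matrix()[:2,:2]
for n,f,rs in [("chilli",red,((415,245,485,325),(520,245,590,325))),("herb",red,((340,250,405,325),(440,250,510,325))),("salt",grey,((270,235,322,303),(360,235,418,303)))]:
    x,e=cross([(im,arc(im,f(im),q)[:2]) for im,q in zip((w3,w4),rs)]); print(n,(ri@(x[:2]-C)).round(4),x[2].round(4),e.round(4))
x,e=cross([(w3,(317,246)),(w4,(456,246))]);print("knob",(ri@(x[:2]-C)).round(4),x[2].round(4))
```

```text
chilli [0.0338 0.0741] 0.1179 0.0003
herb [ 0.0356 -0.0002] 0.1201 0.0002
salt [ 0.0349 -0.0732] 0.0888 0.0001
knob [-0.0348 -0.0512] 0.2004
```

```bash
python3 -c "
from cell import r
print(r.current_contact_force(),r.hand_in())"
```

```text
the job is handed in; nothing more can be done
[-0.01738217  0.34596967 -0.42791626] None
```

The job is handed in: a two-view check just before put the mill, salt, herb and chilli within about 2 mm of their well centres and standing on the well floors, the canister, lemon and garlic were left untouched, and about 37 s of the 106 s were used; no verdict came back.

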